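# Carton from under the stand onto the parcel scale

### The job

A flat carton has slid under the low wire stand on the packing bench: fish it out with the bent pull rod, not with the fingers. Then slide the carton, without lifting it or tipping it up, up the ramp of the parcel scale until it lies wholly on the weighing plate, square to it and about central. At the end the rod must lie back on the bench, touching neither stand, scale nor carton, and everything else must still be where it stood.

Things in the scene. Friction and masses are not known exactly. Their poses are not given: they have to be found in the camera images.
- carton: flat square closed carton, 96 x 96 x 24 mm, brown cardboard with a pale tape strip, 0.3 to 0.55 kg, too wide to grip; origin at the centre of its underside, z up, x and y along its sides. It starts flat on the bench under the wire stand.
- rod: bent pull rod, 0.16 kg. Black grip block 100 x 24 x 50 mm (long, wide, high); an 8 mm steel rod runs from its front, 42 mm above its underside, to 250 mm from the grip's centre, bends down and ends in a foot plate 50 mm wide, 6 mm thick, reaching from 32 mm height down to the grip's underside level. It stands on grip and foot. Origin: centre of the grip's underside, x towards the foot, z up.
- stand: low wire stand fixed to the bench, 220 x 220 mm; wire top of bars along y 27 mm apart, underside 97 mm above the bench; 10 mm legs at the corners. Origin at bench level under its centre, z up. Its -y end (y = -110 mm) is open between the legs (210 mm wide, full height); the other three sides have two wires each, 35 and 70 mm up. A can stands on top.
- scale: low parcel scale fixed to the bench. Origin at bench level under the centre of its flat steel weighing plate, 140 x 140 mm, 13 mm high. A black rubber ramp 140 mm wide rises from the bench at x = -140 mm to the plate's edge at x = -70 mm; +x is the way up. No side rims. A stop strip at x = 70 mm stands 10 mm above the plate; behind it a console 35 mm high.
- plate (a point): centre of the top of the weighing plate, axes as the scale's.
- spout_a: white bottle with orange spout, 56 mm wide, 175 mm high, bystander; origin at its foot
- spout_b: the same kind of bottle, bystander; origin at its foot
- jar: jar 60 mm wide, 85 mm high, between stand and scale, bystander; origin at its foot
- tin: small tin 48 mm wide, 50 mm high, near the robot, bystander; origin at its foot
- wrench: wrench lying on the bench, bystander
- bulb_box: small upright box 50 x 50 x 90 mm, bystander; origin at its foot
- can: low tin can 60 mm wide, 40 mm high, standing on the wire stand, bystander; origin at its foot
Things that resemble listed ones, but are neither listed nor needed, are in the scene too. There is more than one size of the carton; the one meant has the size given above.

How it is judged:
By the outcome, as a careful person would: the job done as asked, in the order asked, and still so for the second after the job is handed in, with the robot touching nothing.
It also fails if it takes over 72 s, if anything falls off the work surface, if the arm or the gripper's body presses on something with over 40 N, if the wrist force passes 120 N, or if a joint passes its speed limit or range.

### The arm

A 6-joint arm with a two-finger parallel gripper is mounted at the origin on the work surface. World frame = base frame: x ahead of the robot, y to its left, z up, the work surface at z = 0. Lengths are in m, angles in rad, forces in N, time in s.
With the tool pointing down it reaches from about 0.325 to 0.775 m from the base axis. Payload 5.5 kg.
Tool frame: the origin (TCP) lies on the centre line of the jaws, within the pads' length; the fingertips stand 22 mm ahead of it and the grasp point (between the pads) lies 3 mm ahead of it; x points along the fingers, y is the direction in which the jaws open and shut, and the axes are right-handed (so a half turn about x gives the same grasp; the last joint's range is limited). The gripper opens to 88 mm and grips with 3 to 60 N. Pads are 20 mm wide; open, the fingers measure 115 mm over their backs; the gripper's body (75 mm by 178 mm) begins 61 mm behind the grasp point.
Start: joints at [-1.301, 0.091, 1.231, -0, 1.82, -0.057], TCP at [0.193, -0.568, 0.217] pointing down, gripper open.
Joint ranges: [-2.87, 2.87], [-0.86, 2.18], [0.17, 2.46], [-1.51, 4.65], [0.06, 2.69], [-2.65, 2.65]. Speed limits (rad/s): [2.57, 2.57, 3.01, 3.14, 3.14, 3.14].

### API

Orientations are given as a 3x3 rotation matrix whose columns are the frame's x, y, z axes.
In Python, from station import env gives the robot as it stands. The module is installed in compiled form; this text tells all that it offers. Calls block until the motion is done:
- env.move_pose(position, orientation): joint-space move of the TCP to a pose.
- env.move_linear(position, max_speed=0.15, rotation=None): straight line of the TCP; rotation=None keeps the orientation; max_speed is the mean speed in m/s.
- env.movej(angles): joint-space move.
- env.command_gripper(opening, newtons=None): finger opening in m; newtons is the grip in N (None keeps the last); returns when the fingers have stopped.
- env.pause(seconds).
- env.solve_ik(position, orientation): joint angles nearest the present ones, or None.
- env.get_image(name): name is "scene" or "top" or "wrist"; returns the picture (480x640x3 uint8, red, green, blue); there is no depth.
- env.calibration(name): a dict with "fx", "fy", "cx", "cy" (pixels), "position" and "orientation" of the camera in the world. Camera axes: x right, y up, looking along -z (the intrinsics and any distortion apply to the point x, -y, -z); pixel columns grow to the right and rows downward; lengths in m; the calibration is good to about 2 mm. A picture is of the moment at which its call begins: read the wrist's pose just before it. calibration takes no time and is no camera call; for the wrist camera it gives the pose at the moment of the call.
A pose or a line that the arm cannot do raises env.IKError and nothing moves.
- env.sign_off(): hands the job in, once; it reports no verdict.
Readings, each from a call of its own:
- env.read_time_s(): time.
- env.read_joint_pos(): joint angles.
- env.read_joint_velocities(): joint speeds.
- env.read_joint_torque(): joint torques, N m.
- env.read_tcp_pos(): TCP position.
- env.read_ee_rot(): TCP orientation.
- env.read_force(): force on the tool from outside, world axes, zero at the start.
- env.read_ft_torque(): the same for the moment, N m.
- env.read_opening(): finger opening in m.
Only numpy, scipy, OpenCV 4.12 (cv2) and the standard library are available. Lean on these libraries where they do the work, as an engineer would, in place of code of your own. Each camera call takes 0.05 s, during which the arm holds its last target. There are 200 camera calls.

## Working session

There is one attempt and no reset: what is moved stays moved. The work goes in short steps, each a Python script; the robot and the scene stay as the last script left them, time stands still between calls to the robot, and variables do not carry over. Pictures are saved under pics/ and viewed, about 8 in all and at most 12, crops included, and the job is handed in when it is done.

```bash
mkdir -p pics
python3 - <<'E'
from station import env
import cv2
for n in("top","scene"):
    im=env.get_image(n);cv2.imwrite(f"pics/{n}0.png",im[:,:,::-1])
    c=env.calibration(n);print(n,c)
print(env.read_time_s())
E
```

```text
top {'fx': 469.217348191838, 'fy': 469.217348191838, 'cx': 318.45849896443724, 'cy': 231.48671440961638, 'position': array([ 0.24345619, -0.03561682,  1.31777463]), 'orientation': array([[ 9.77779317e-02,  9.74539512e-01, -2.01772684e-01],
       [-9.95207928e-01,  9.55820878e-02, -2.06214811e-02],
       [-8.10593762e-04,  2.02822100e-01,  9.79215267e-01]])}
scene {'fx': 433.56419421247233, 'fy': 433.56419421247233, 'cx': 317.0339146267324, 'cy': 243.61502149361763, 'position': array([ 1.18842777, -0.17915829,  0.85713127]), 'orientation': array([[ 0.22150641, -0.72869064,  0.64803152],
       [ 0.97514148,  0.16154503, -0.15166506],
       [ 0.00583064,  0.66551721,  0.74635973]])}
0.1
```

View pics/top0.png

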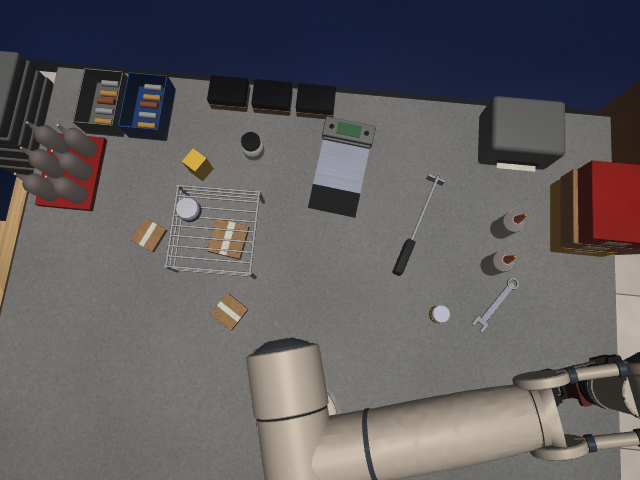

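View pics/scene0.png

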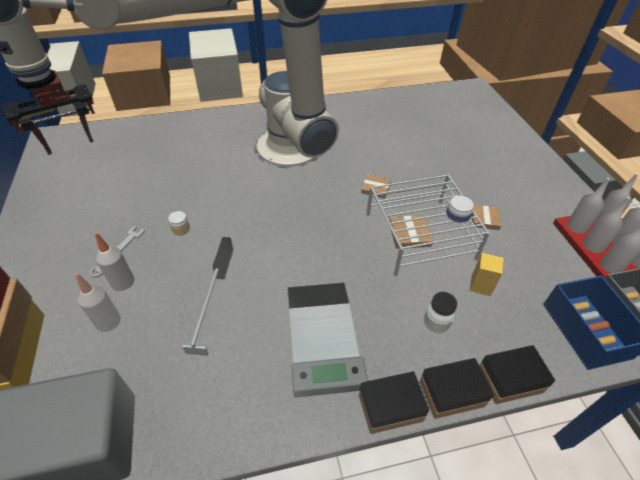

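Top view: rod with grip at (403,258) and foot at (435,180). The scale has its ramp at (335,200) and plate at (342,165). The stand is centred around (213,230). Carton candidates are (229,238) under the stand, (149,235) and (229,311) (smaller, loose on the bench). The one under the stand fits the description. Next is a close crop to check it and find the stand's open side.

```bash
cat > h.py <<'E'
import numpy as np, cv2
from station import env
def ray(cal,u,v):
    d=np.array([(u-cal["cx"])/cal["fx"],-(v-cal["cy"])/cal["fy"],-1.]); return np.array(cal["orientation"])@d
def px2w(name,u,v,z,cal=None):
    c=cal or env.calibration(name); d=ray(c,u,v); p=np.array(c["position"]); return p+d*(z-p[2])/d[2]
def w2px(c,P):
    q=np.array(c["orientation"]).T@(np.asarray(P,float)-c["position"]); return np.array([c["cx"]-c["fx"]*q[0]/q[2], c["cy"]+c["fy"]*q[1]/q[2]])
E
python3 - <<'E'
from h import *
t=cv2.imread("pics/top0.png");s=cv2.imread("pics/scene0.png")
a=cv2.resize(t[175:290,130:270],None,fx=2.85,fy=2.85*1,interpolation=3)
b=cv2.resize(s[165:280,350:510],None,fx=2.5,fy=2.5,interpolation=3)
c=cv2.resize(t[110:285,305:460],None,fx=2.5,fy=2.5,interpolation=3)
out=np.zeros((600,800,3),np.uint8)
b=b[:280];out[:min(300,a.shape[0]),:a.shape[1]]=a[:300];out[300:300+b.shape[0],:b.shape[1]]=b;out[:c.shape[0],410:410+c.shape[1]]=c
cv2.imwrite("pics/crop1.png",out);print(a.shape,b.shape,c.shape)
for n,u,v,z in [("stand",180,187,.1),("stand",262,194,.1),("stand",252,275,.1),("stand",167,267,.1),("c",214,220,.024),("c",250,223,.024),("c",245,257,.024),("c",209,253,.024),
 ("grip",403,258,.05),("foot",435,180,.03),("small1",149,235,.02),("small2",229,311,.02),("platec",342,165,.013),("tin",441,314,.05),("wr",480,326,0),("wr",515,285,0),("jar",252,145,.085)]:
    print(n,px2w("top",u,v,z).round(3))
E
```

```text
(328, 399, 3) (280, 400, 3) (438, 388, 3)
stand [0.58  0.375 0.1  ]
stand [0.582 0.152 0.1  ]
stand [0.362 0.151 0.1  ]
stand [0.362 0.374 0.1  ]
c [0.514 0.289 0.024]
c [0.516 0.187 0.024]
c [0.418 0.188 0.024]
c [0.419 0.29  0.024]
grip [ 0.454 -0.246  0.05 ]
foot [ 0.691 -0.326  0.03 ]
small1 [0.454 0.466 0.02 ]
small2 [0.266 0.213 0.02 ]
platec [ 0.717 -0.057  0.013]
tin [ 0.313 -0.355  0.05 ]
wr [ 0.294 -0.476  0.   ]
wr [ 0.416 -0.571  0.   ]
jar [0.725 0.199 0.085]
```

View pics/crop1.png

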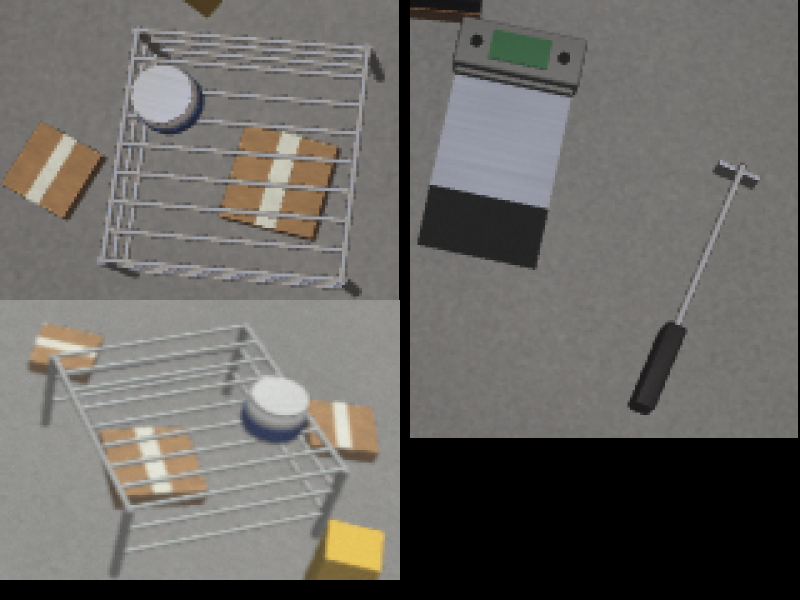

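Crop: the carton under the stand is at crop (280,180) and full size; the two loose cartons are visibly smaller. The scene view shows the stand's right side in the top image (world -y) without side wires, so that is the open end. The can stands on the far corner. Next I fit the poses by least squares.

```bash
cat > fit.py <<'E'
from h import *
from scipy.optimize import least_squares
cal=env.calibration("top")
def fit(model,px,x0,cal=cal):
    model=np.array(model,float);px=np.array(px,float)
    def T(p):
        c,s=np.cos(p[2]),np.sin(p[2]);R=np.array([[c,-s,0],[s,c,0],[0,0,1]]);return model@R.T+[p[0],p[1],0]
    f=lambda p:(np.array([w2px(cal,P) for P in T(p)])-px).ravel()
    r=least_squares(f,x0);return r.x,np.abs(r.fun).max()
C2=lambda L:[(305+(x-410)/2.5,110+y/2.5) for x,y in L]
C1=lambda L:[(130+x/2.85,175+y/2.85) for x,y in L]
if __name__=="__main__":
    print("scale",fit([[-.14,.07,0],[-.14,-.07,0],[-.07,.07,.013],[-.07,-.07,.013],[.07,.07,.013],[.07,-.07,.013]],C2([(418,245),(537,268),(430,187),(549,208),(455,75),(572,92)]),[.717,-.057,0]))
    print("rod",fit([[-.05,0,.05],[.05,0,.05],[.25,.025,.032],[.25,-.025,.032],[.25,0,.042]],C2([(641,405),(678,325),(717,165),(757,182),(741,167)]),[.454,-.246,-.3]))
    a=.048
    print("carton",fit([[a,a,.024],[a,-a,.024],[-a,-a,.024],[-a,a,.024]],C1([(244,127),(338,147),(316,240),(221,216)]),[.46,.24,0]))
    print("stand",fit([[.11,.11,.103],[.11,-.11,.103],[-.11,-.11,.103],[-.11,.11,.103]],[(178,186.5),(260.5,192.5),(250.5,275),(166,267)],[.47,.26,0]))
    from scipy.spatial.transform import Rotation as Rr
E
python3 fit.py
```

```text
scale (array([ 0.71363677, -0.05587581, -0.09822745]), np.float64(1.399875467449533))
rod (array([ 0.45863684, -0.24933846, -0.32573185]), np.float64(1.0096070069639609))
carton (array([ 0.46414168,  0.24180112, -0.11764556]), np.float64(1.007281902137521))
stand (array([0.47197058, 0.2662044 , 0.01195291]), np.float64(0.78556180573338))
```

```bash
cat > plan.py <<'E'
from h import *
S=np.array([0.7136,-0.0559]);SY=-0.098
ROD=np.array([.4586,-.2493]);RY=-.3257
CAR=np.array([.4641,.2418]); FY=np.pi/2+SY
u=np.array([np.cos(FY),np.sin(FY)])     # rod direction for fishing (= scale +y)
sx=np.array([np.cos(SY),np.sin(SY)])
GZ=.031                                  # TCP height above grip underside
def rot(yaw,flip=0):                     # tool down; jaws across direction yaw
    y=np.array([-np.sin(yaw),np.cos(yaw),0])*(-1 if flip else 1); x=np.array([0,0,-1.])
    return np.column_stack([x,y,np.cross(x,y)])
far=CAR+u*(.048+.003+.013)-.25*u         # grip centre with foot behind carton
d=(CAR-S)@u                              # pull distance to scale axis
near=far-u*(d+.013)
stage=CAR-u*(.048+.03)-.25*u             # foot 30 mm in front of carton
P=lambda xy,z:np.array([*xy,z])
sp=lambda s:S+sx*s
E
python3 - <<'E'
from plan import *
print(far,near,stage,d)
for f in(0,1):
    for n,p,r in [("g",P(ROD,GZ),RY),("gl",P(ROD,.2),RY),("st",P(stage,.2),FY),("st",P(stage,.065),FY),("far",P(far,.065),FY),("far",P(far,.032),FY),("near",P(near,.032),FY),("near",P(near,.2),FY),("push0",P(sp(-.37),.03),SY),("push0",P(sp(-.37),.15),SY),("push1",P(sp(-.058),.04),SY),("pushup",P(sp(-.08),.2),SY)]:
        for ff in((f,) if n[0]!='p' else (f,)):
            q=env.solve_ik(p,rot(r,ff));print(f,n,None if q is None else np.round(q,2))
E
```

```text
[0.44590116 0.05669246] [ 0.41802957 -0.22680045] [ 0.43200743 -0.0846262 ] 0.27185970746557375
0 g [-0.56 -0.07  1.73 -0.    1.49 -1.81]
0 gl [-0.56 -0.12  1.47 -0.    1.79 -1.81]
0 st None
0 st None
0 far None
0 far None
0 near None
0 near None
0 push0 [-0.16 -0.62  2.15 -0.    1.61 -1.63]
0 push0 [-0.16 -0.63  1.95 -0.    1.83 -1.63]
0 push1 [-0.13  0.28  1.33 -0.    1.53 -1.6 ]
0 pushup [-0.13  0.19  1.16 -0.    1.8  -1.6 ]
1 g [-0.56 -0.07  1.73 -0.    1.49  1.33]
1 gl [-0.56 -0.12  1.47 -0.    1.79  1.33]
1 st [-0.27 -0.34  1.66 -0.    1.83 -0.17]
1 st [-0.27 -0.33  1.89 -0.    1.58 -0.17]
1 far [ 0.05 -0.3   1.87 -0.    1.58  0.15]
1 far [ 0.05 -0.28  1.91 -0.    1.52  0.15]
1 near [-0.57 -0.21  1.85 -0.    1.5  -0.47]
1 near [-0.57 -0.25  1.58 -0.    1.81 -0.47]
1 push0 [-0.16 -0.62  2.15  0.    1.61  1.51]
1 push0 [-0.16 -0.63  1.95 -0.    1.83  1.51]
1 push1 [-0.13  0.28  1.33  0.    1.53  1.54]
1 pushup [-0.13  0.19  1.16 -0.    1.8   1.54]
```

```bash
echo 'stage=far-u*.22' >> plan.py
python3 - <<'E'
from plan import *
env.move_pose(P(ROD,.15),rot(RY,1))
env.move_linear(P(ROD,GZ))
print("F0",env.read_force().round(2))
env.command_gripper(.015,50);print("op",env.read_opening())
env.move_linear(P(ROD,.2),max_speed=.2);print("op",env.read_opening(),env.read_force().round(2),env.read_ft_torque().round(3))
env.move_pose(P(stage,.2),rot(FY,1))
env.move_linear(P(stage,GZ+.034))
im=env.get_image("top");cv2.imwrite("pics/a.png",im[:,:,::-1]);s=env.get_image("scene")
o=np.zeros((600,800,3),np.uint8);o[:300]=cv2.resize(im[150:330,150:450,::-1],(800,300)) if 0 else 0
a=cv2.resize(im[160:310,130:430,::-1],(800,400),interpolation=3);b=cv2.resize(s[150:250,250:500,::-1],(500,200),interpolation=3)
o[:400]=a;o[400:,:500]=b;cv2.imwrite("pics/a2.png",o);print(env.read_time_s(),env.read_tcp_pos())
E
```

```text
F0 [ 0.06 -0.62  0.56]
op 0.023431466666291312
op 0.023581127314303705 [-0.   -0.94 -1.48] [ 0.095  0.028 -0.066]
7.2167 [ 0.42509993 -0.16259212  0.06638222]
```

View pics/a2.png

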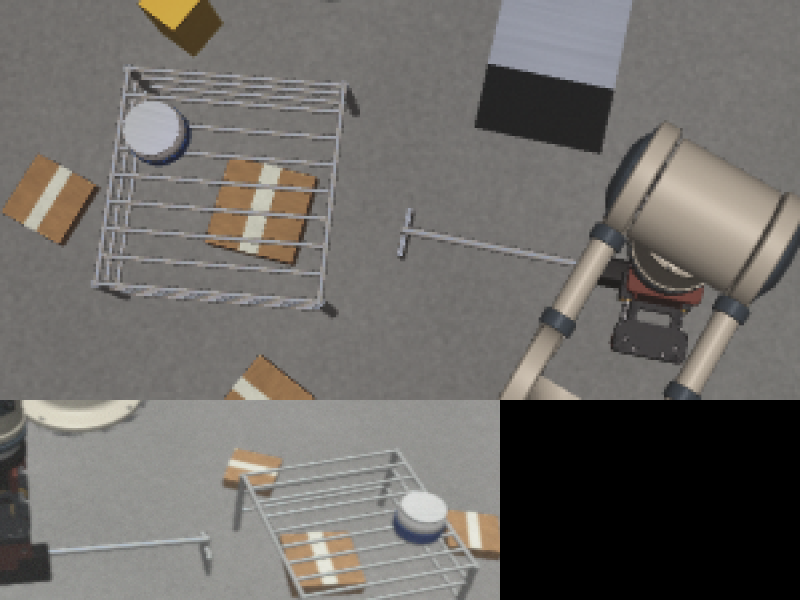

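The rod is held level with its foot at a2 (404,232), in front of the stand's open end. The carton at (262,210) is undisturbed. I check the foot's position first, then go in, lower and pull.

Run:
```python
from plan import *
print("foot", px2w("top",281.5,247,.064), "expected",stage+.25*u)
R=rot(FY,1)
env.move_linear(P(far,GZ+.034),rotation=R);print("in",env.read_force().round(2))
env.move_linear(P(far,GZ+.0015),max_speed=.06);print("down",env.read_force().round(2),env.read_tcp_pos().round(4))
im=env.get_image("top");cv2.imwrite("pics/b.png",cv2.resize(im[170:300,140:400,::-1],(800,400),interpolation=3));print(env.read_time_s())
```

```text
foot [0.44929174 0.08628166 0.064     ] expected [0.44883646 0.08654851]
in [ 0.56  0.65 -1.61]
down [ 0.25 -0.52 -1.28] [0.4458 0.0567 0.0321]
9.575
```

View pics/b.png

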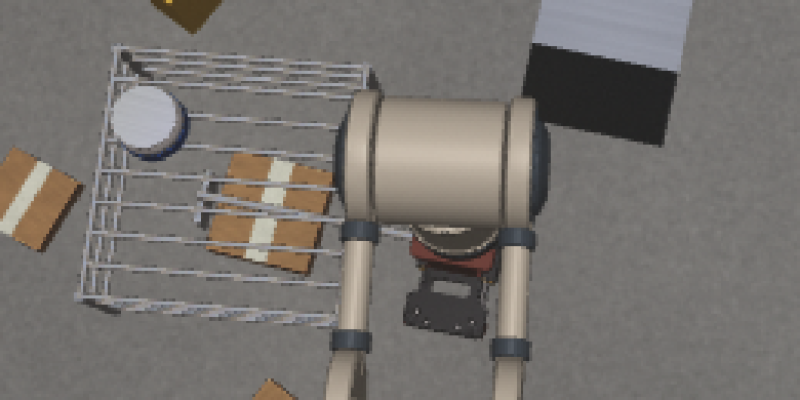

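The foot at b (205,200) sits beyond the carton's far edge (218,202), centred on it. Now the pull.

Run:
```python
from plan import *
m=far-u*.12
env.move_linear(P(m,GZ+.0015),max_speed=.05);print("mid",env.read_force().round(2))
env.move_linear(P(near,GZ+.0015),max_speed=.06);print("end",env.read_force().round(2),env.read_opening())
back=near+u*.02
env.move_linear(P(back,GZ+.0015),max_speed=.06)
env.move_linear(P(back,.2),max_speed=.15)
env.move_pose(P(ROD,.2),rot(RY,1))
env.move_linear(P(ROD,.045)); env.move_linear(P(ROD,GZ+.0005),max_speed=.03)
print(env.read_force().round(2))
env.command_gripper(.06); env.move_linear(P(ROD,.2),max_speed=.2)
env.movej([-1.0,*env.read_joint_pos()[1:]])
im=env.get_image("top");cv2.imwrite("pics/c.png",im[:,:,::-1]);cv2.imwrite("pics/c2.png",cv2.resize(im[100:300,130:450,::-1],(800,500),interpolation=3));print(env.read_time_s())
```

```text
mid [ 0.14  0.97 -2.18]
end [ 0.07  0.69 -0.76] 0.023400151864670444
[ 0.26  0.16 -2.2 ]
22.7917
```

View pics/c2.png

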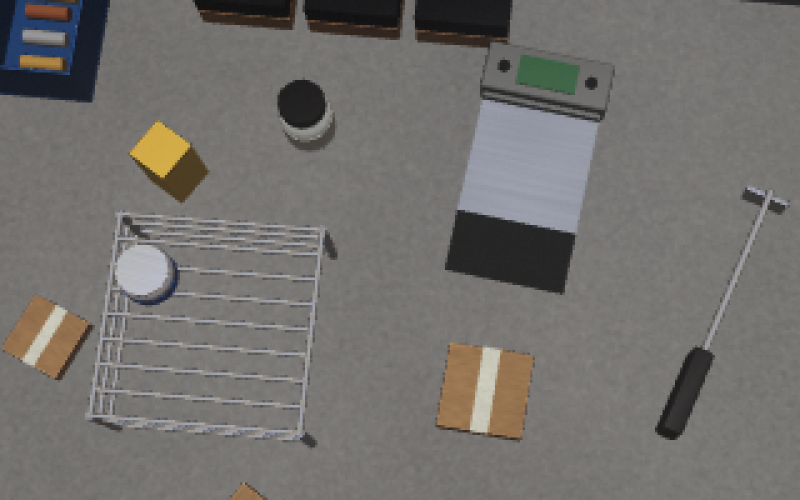

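The carton is out, at c2 (485,391). The rod is back on the bench at (685,395) to (765,200). Stand, can, jar and box have not moved.

Run:
```python
from plan import *
from fit import fit
K=lambda L:[(130+x*.4,100+y*.4) for x,y in L]
a=.048
c,e=fit([[a,a,.024],[a,-a,.024],[-a,-a,.024],[-a,a,.024]],K([(449,344),(534,353),(523,437),(437,426)]),[.44,-.03,0]);print("carton",c,e)
s,e=fit([[-.14,.07,0],[-.14,-.07,0],[-.07,.07,.013],[-.07,-.07,.013],[.07,.07,.013],[.07,-.07,.013]],K([(446,268),(565,292),(458,210),(575,233),(481,100),(599,118)]),[.717,-.057,0]);print("scale",s,e)
r=c[:2]-S; print("carton in scale frame",r@sx,r@u,"yaw",c[2]-SY)
```

```text
carton [ 0.44260194 -0.03134377 -0.03043327] 0.6680151999384236
scale [ 0.71442592 -0.05546656 -0.09921457] 0.7618397704714823
carton in scale frame -0.2721004281331145 -0.0020769161217086447 yaw 0.06756673479864611
```

Run:
```python
from plan import *
R=rot(SY,1); env.command_gripper(.06)
env.move_pose(P(sp(-.36),.2),R); env.move_linear(P(sp(-.36),.030),max_speed=.2)
f=lambda t:print(t,env.read_force().round(2),env.read_tcp_pos().round(4))
for s,z in [(-.24,.03),(-.155,.03),(-.115,.037),(-.082,.043),(-.059,.043)]:
    env.move_linear(P(sp(s),z),max_speed=.05);f(s)
env.move_linear(P(sp(-.09),.043),max_speed=.08); env.move_linear(P(sp(-.09),.2),max_speed=.2)
q=env.read_joint_pos(); env.movej([q[0]-.9,*q[1:]])
im=env.get_image("top");cv2.imwrite("pics/d.png",cv2.resize(im[100:300,200:460,::-1],(780,600),interpolation=3));print(env.read_time_s())
```

```text
-0.24 [0.58 0.17 0.64] [ 0.4746 -0.0324  0.03  ]
-0.155 [-0.68  0.46  0.09] [ 0.5592 -0.0407  0.0301]
-0.115 [-0.31  0.09 -0.01] [ 0.5989 -0.0446  0.0368]
-0.082 [-0.03 -0.32 -0.35] [ 0.6319 -0.0479  0.0428]
-0.059 [-0.1  -0.34  0.12] [ 0.6549 -0.0501  0.0428]
35.7667
```

View pics/d.png

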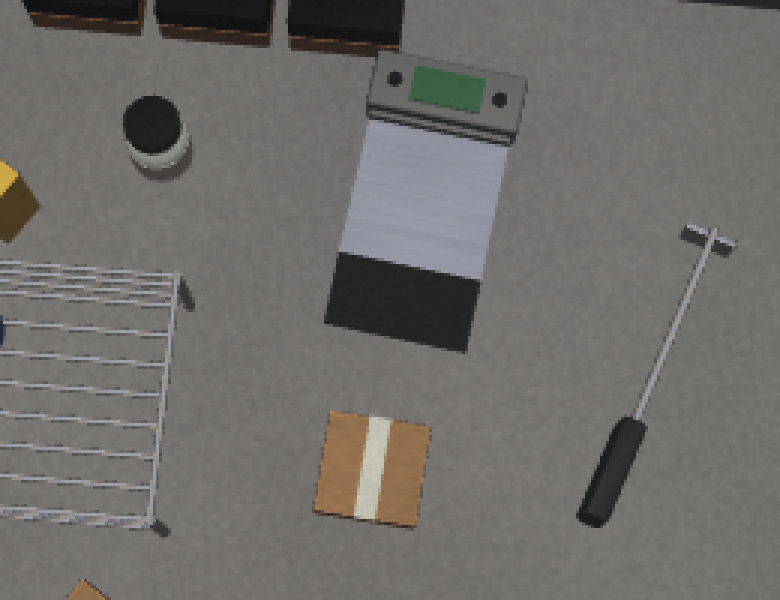

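The carton at d (372,468) is essentially where it was, so the push never engaged it. I repeat just the first part of the push and look from all three cameras.

Run:
```python
from plan import *
print(env.read_opening())
R=rot(SY,1)
env.move_pose(P(sp(-.36),.12),R); env.move_linear(P(sp(-.36),.030),max_speed=.2);print(env.read_tcp_pos().round(3),env.read_ee_rot().round(2),env.read_opening())
env.move_linear(P(sp(-.30),.030),max_speed=.06);print(env.read_force().round(2),env.read_tcp_pos().round(3))
I=[env.get_image(n)[:,:,::-1] for n in("top","scene","wrist")]
o=np.zeros((600,800,3),np.uint8)
o[:300,:400]=cv2.resize(I[0][180:330,240:440],(400,300));o[:300,400:]=cv2.resize(I[1][140:290,220:420],(400,300));o[300:,:400]=cv2.resize(I[2],(400,300))
cv2.imwrite("pics/e.png",o);print(env.read_time_s())
```

```text
0.05986355873432228
[ 0.356 -0.021  0.031] [[ 0.  -0.1 -1. ]
 [-0.  -1.   0.1]
 [-1.   0.  -0. ]] 0.059992750550373
[-0.79 -0.07  0.47] [ 0.415 -0.027  0.03 ]
39.4917
```

View pics/e.png

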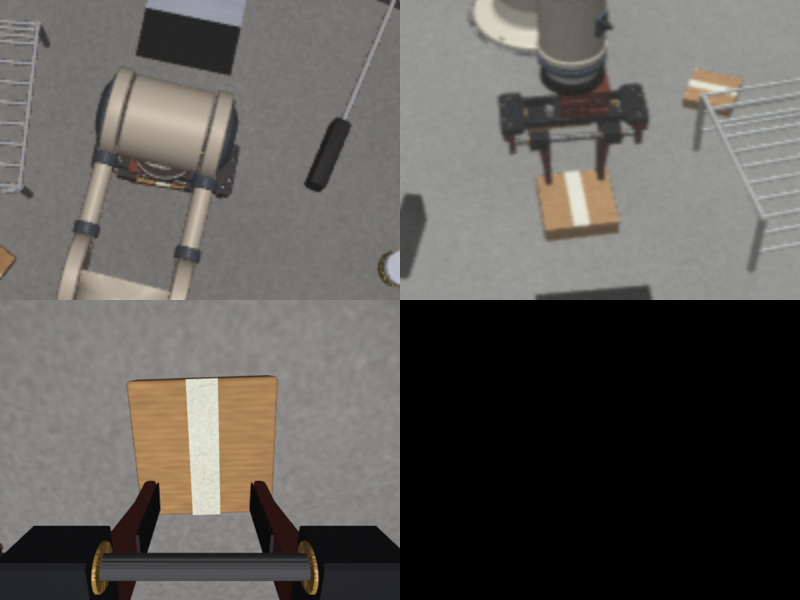

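The scene crop shows the fingertips at the carton's rear edge, e (548,183) and (603,178). I compute where the carton is now.

Run:
```python
from plan import *
from fit import fit
a=.048;M=[[a,a,.024],[a,-a,.024],[-a,-a,.024],[-a,a,.024]]
def show(c,e):
    r=c[:2]-S;print("carton s",(r@sx).round(4),(r@u).round(4),"yaw",round(c[2]-SY,3),"res",round(e,2))
show(*fit(M,[(220+(x-400)/2,140+y/2) for x,y in [(620,226),(544,237),(537,180),(610,172)]],[.45,-.03,0],env.calibration("scene")))
show(*fit(M,[(200+x/3,100+y/3) for x,y in [(330,412),(431,427),(415,526),(314,512)]],[.45,-.03,0]))
w=env.calibration("wrist")
show(*fit(M,[(x*1.6,(y-300)*1.6) for x,y in [(128,382),(276,377),(272,513),(140,514)]],[.45,-.03,0],w))
```

```text
carton s -0.2616 0.0015 yaw 0.019 res 0.9
carton s -0.2733 -0.0019 yaw 0.044 res 0.57
carton s -0.2736 0.0001 yaw 0.026 res 4.62
```

Run:
```python
from plan import *
c=env.calibration("scene");w=env.calibration("wrist");print(env.read_tcp_pos())
for ds in(-.01,0,.01):
  for z in(.008,.026,.035):
    L=[]
    for t in(-.036,.036):
        p=w2px(c,P(sp(-.30+ds)+u*t,z));q=w2px(w,P(sp(-.30+ds)+u*t,z));L+=[((p[0]-220)*2+400).round(),((p[1]-140)*2).round(),(q/1.6+[0,300]).round()]
    print(ds,z,*L)
```

```text
[ 0.41489274 -0.02652338  0.03004627]
-0.01 0.008 546.0 187.0 [251. 490.] 599.0 182.0 [158. 490.]
-0.01 0.026 545.0 178.0 [255. 502.] 599.0 173.0 [154. 502.]
-0.01 0.035 545.0 173.0 [257. 508.] 599.0 168.0 [151. 508.]
0 0.008 547.0 192.0 [251. 478.] 600.0 188.0 [157. 478.]
0 0.026 546.0 183.0 [255. 489.] 600.0 178.0 [153. 489.]
0 0.035 546.0 178.0 [258. 495.] 600.0 174.0 [150. 495.]
0.01 0.008 547.0 198.0 [252. 466.] 601.0 193.0 [156. 466.]
0.01 0.026 547.0 189.0 [256. 476.] 601.0 184.0 [152. 476.]
0.01 0.035 547.0 184.0 [259. 481.] 601.0 179.0 [149. 481.]
```

Projecting the expected tips against both images puts the fingertips at z≈0.03, just above the carton top rather than at 8 mm. At this opening they sit higher than the stated 22 mm ahead of the TCP. I back off and lower under force watch.

Run:
```python
from plan import *
env.move_linear(P(sp(-.30),.045),max_speed=.1)
env.move_linear(P(sp(-.365),.045),max_speed=.12)
z=.030; env.move_linear(P(sp(-.365),z),max_speed=.1);f0=env.read_force()
while z>.010:
    z-=.003; env.move_linear(P(sp(-.365),z),max_speed=.03); f=env.read_force()-f0; print(round(z,3),f.round(2))
    if f[2]>2.5: break
print(env.read_time_s())
I=env.get_image("scene")[:,:,::-1]; cv2.imwrite("pics/f.png",cv2.resize(I[140:290,220:420],(800,600),interpolation=3))
```

```text
0.027 [-0.38 -0.07 -0.53]
0.024 [-0.29 -0.89 -1.73]
0.021 [ 0.06  0.5  -0.11]
0.018 [-0.33  0.45 -1.46]
0.015 [-0.26 -0.44 -0.24]
0.012 [-0.25  0.49 -1.58]
0.009 [-0.92  0.44 -0.98]
42.5333
```

View pics/f.png

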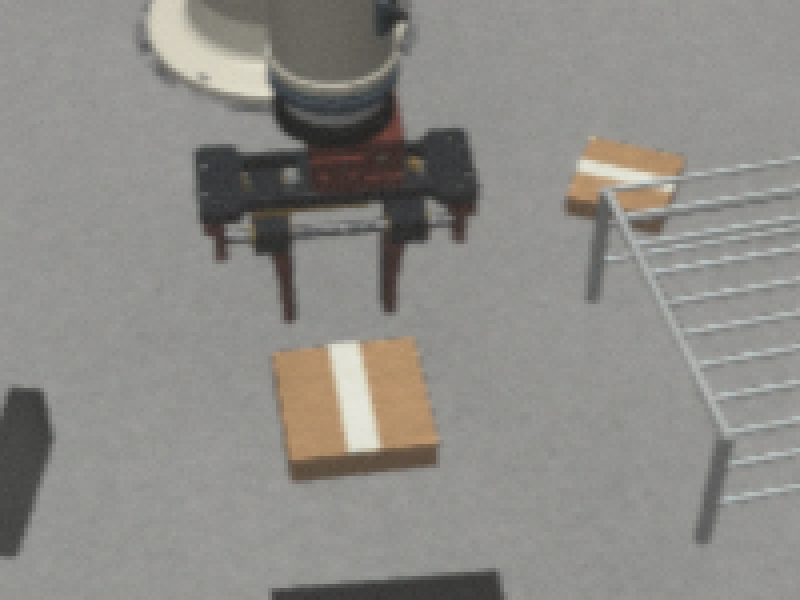

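Fingertips at f (290,320) and (390,311), behind the carton and still clear of the bench. From here I estimate their height, then push.

Run:
```python
from plan import *
from scipy.optimize import brentq
c=env.calibration("scene")
for (x,y),t in (((290,320),-.036),((390,311),.036)):
  for ds in(-.005,0,.005):
    print(t,ds,round(brentq(lambda z:w2px(c,P(sp(-.365+ds)+u*t,z))[1]-(140+y/4),-.05,.1),4))
R=rot(SY,1)
env.move_linear(P(sp(-.30),.009),max_speed=.06);print(env.read_force().round(2),env.read_tcp_pos().round(4))
I=[env.get_image(n)[:,:,::-1] for n in("scene","wrist")]
o=np.zeros((400,800,3),np.uint8);o[:300,:400]=cv2.resize(I[0][140:290,220:420],(400,300),interpolation=3);o[:300,400:]=cv2.resize(I[1],(400,300))
cv2.imwrite("pics/g.png",o);print(env.read_time_s())
```

```text
-0.036 -0.005 -0.001
-0.036 0 0.004
-0.036 0.005 0.009
0.036 -0.005 -0.0007
0.036 0 0.0043
0.036 0.005 0.0092
[ 0.16 -0.45  0.24] [ 0.4152 -0.0266  0.009 ]
43.9167
```

View pics/g.png

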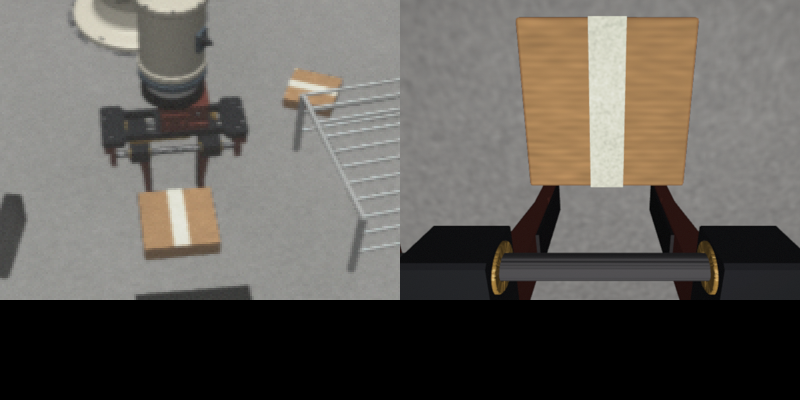

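Now the fingers sit low behind the carton, which is square to them (wrist view: rear edge at (530–685,185)). I continue the push up the ramp.

Run:
```python
from plan import *
p=px2w("scene",307.5,235,.024)[:2]-S; print("rear edge s",p@sx, "offset to TCP", p@sx+.30)
f=lambda t:print(t,env.read_force().round(2),env.read_tcp_pos().round(4))
for s,z in [(-.155,.010),(-.115,.018),(-.082,.0245),(-.064,.0245)]:
    env.move_linear(P(sp(s),z),max_speed=.06);f(s)
I=[env.get_image(n)[:,:,::-1] for n in("scene","wrist")]
o=np.zeros((600,800,3),np.uint8);o[:,:400]=cv2.resize(I[0][240:420,250:370],(400,600),interpolation=3);o[:300,400:]=cv2.resize(I[1],(400,300))
cv2.imwrite("pics/h.png",o);print(env.read_time_s())
```

```text
rear edge s -0.28486175883874476 offset to TCP 0.015138241161255228
-0.155 [-2.64 -0.33 -1.15] [ 0.5593 -0.0407  0.0101]
-0.115 [ 0.71 -0.08 -0.87] [ 0.5995 -0.0447  0.0179]
-0.082 [-0.54 -0.32  0.11] [ 0.6322 -0.0479  0.0245]
-0.064 [-0.42  0.47  0.02] [ 0.6501 -0.0497  0.0245]
48.575
```

View pics/h.png

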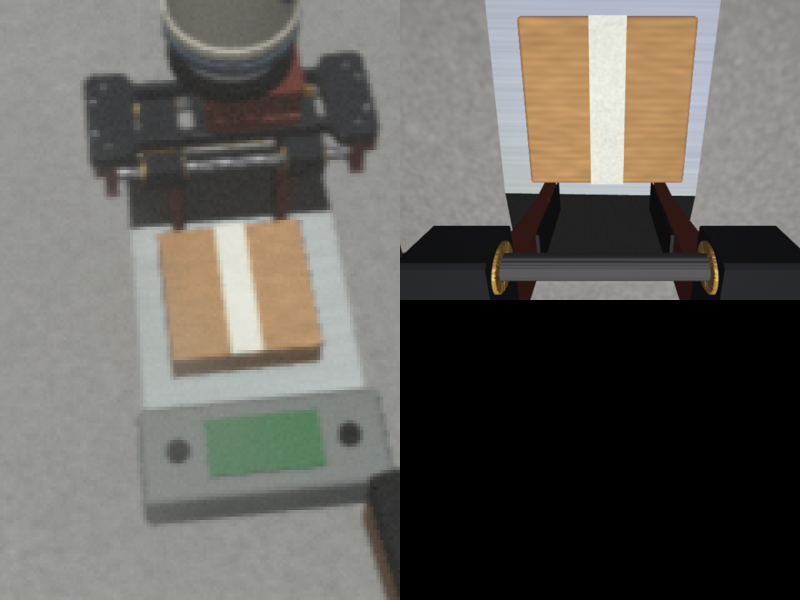

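The carton lies on the plate, at h (240,295) with plate visible all round, square to it. I compute the residual, nudge, retreat and verify from the top camera.

Run:
```python
from plan import *
from fit import fit
a=.048;M=[[a,a,.037],[a,-a,.037],[-a,-a,.037],[-a,a,.037],[a,a,.013],[a,-a,.013]]
k=400/120
px=[(250+x/k,240+y/k) for x,y in [(321,344),(171,360),(158,235),(299,220),(322,358),(174,375)]]
c,e=fit(M,px,[.71,-.05,0],env.calibration("scene"));r=c[:2]-S
print("s,t",r@sx,r@u,"yaw",c[2]-SY,e)
n=float(np.clip(-(r@sx),0,.006))
s=-.064+n
env.move_linear(P(sp(s),.0245),max_speed=.03)
env.move_linear(P(sp(s-.035),.0285),max_speed=.06); env.move_linear(P(sp(s-.035),.2),max_speed=.2)
q=env.read_joint_pos(); env.movej([q[0]-.9,*q[1:]]); env.pause(.3)
im=env.get_image("top")[:,:,::-1];cv2.imwrite("pics/i_full.png",im);cv2.imwrite("pics/i.png",cv2.resize(im[60:350,130:530],(800,580),interpolation=3));print(n,env.read_time_s(),env.read_force().round(2))
b=cv2.imread("pics/c.png");df=cv2.absdiff(b,im).max(2)>40
nn,_,st,_=cv2.connectedComponentsWithStats(cv2.dilate(df.astype(np.uint8),np.ones((5,5))))
print("changed regions x,y,w,h,area:",st[1:].tolist())
```

```text
s,t -0.0027114606701943954 -0.0005575350378052853 yaw 0.00026586276688324306 1.169824066606509
0.0027114606701943954 52.8667 [-0.96 -0.26  0.39]
changed regions x,y,w,h,area: [[321, 144, 44, 43, 1500], [302, 235, 39, 43, 1108], [340, 241, 6, 9, 46], [168, 247, 472, 233, 35405], [339, 251, 5, 5, 25], [336, 257, 7, 12, 62], [225, 370, 5, 5, 25], [361, 453, 5, 5, 25], [348, 465, 9, 15, 100]]
```

View pics/i.png

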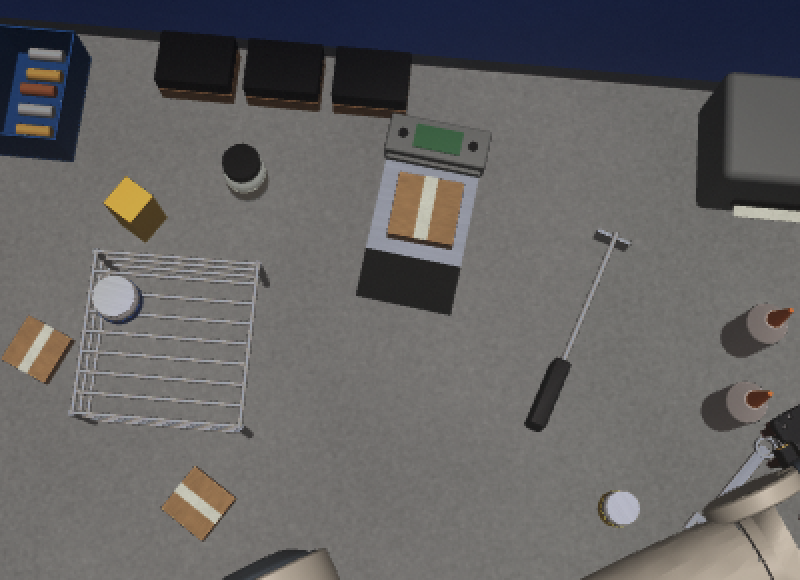

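Run:
```python
from plan import *
from fit import fit
a=.048
c,e=fit([[a,a,.037],[a,-a,.037],[-a,-a,.037],[-a,a,.037]],[(130+x/2,60+y/2) for x,y in [(400,171),(464,181),(453,245),(388,234)]],[.71,-.05,0]);r=c[:2]-S
print("s,t",r@sx,r@u,"yaw",c[2]-SY,e)
env.sign_off();print(env.read_time_s())
```

```text
s,t -0.0011575942109183436 -0.003973163030156572 yaw 0.019871066430612996 0.49204441305215596
the job is handed in; nothing more can be done
the job is handed in; nothing more can be done
```

The carton lies wholly on the weighing plate, and I handed the job in at about 53 s of the 72 s allowed. I hooked the carton from under the stand with the pull rod, laid the rod back where it had been, and pushed the carton up the ramp with two spread fingertips behind it.

**Last checks**
- **Carton:** the top camera puts its centre about 1 mm along and 4 mm across from the plate centre, turned about 1°. The scene camera, before a last 2.7 mm nudge, gave under 1 mm across and 0° turn, so the two differ by about 3 mm.
- **Rod:** it lies on the bench clear of stand, scale and carton.
- **Bystanders:** the jar, can, bulb box, tin, bottles and loose cartons looked unmoved in the last picture. The arm covers part of the wrench, so I could not see all of it.
- **Robot:** the wrist force read about 1 N, within the noise seen all along. The gripper was raised, touching nothing that I could see.

**What went wrong:** the first push missed. At the 60 mm opening the fingertips sat about 20 mm higher than I had assumed, so they passed just over the carton and left it where it was, apart from a possible turn of about 1°. Readings taken between the moves showed forces of 1 N or less. I found this in the pictures, lowered the tool and repeated the push.

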